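Mount a salvaged spindle in the bench centres

TASK

First take the amber bottle off the centre stand and stand it upright in the blue crate. Then take the wooden spindle from the green tray, lay it on the stand's two V rests between the cup centres, and slide the red tailstock up until the spindle is fully home in both cups, with no gap at either end. Do not let the bottle topple, and leave the jar, candlestick, flagon and mug where they are.

Things in the scene. Friction and masses are not known exactly. Their poses are not given: they have to be found in the camera images.
- stand: Green bench-centre stand, fixed; bed 70 mm wide (x), y from -130 to +205 mm, 20 mm thick. Origin on the table below the middle of the mounted spindle's place; y runs along the centre axis (75 mm above the table, x = 0) from the headstock to the tailstock, z up. Headstock block: 60 mm wide, y -130 to -94 mm, top at 100 mm.
- rests (a point): Point on the centre axis midway between the two dark V rests: stand (0, 0, 75) mm. The rests (90 degree V, 12 mm thick along y) stand at y = -45 and +45 mm of the stand, reach 25 mm either side and up to 79 mm above the table, and carry the spindle's 26 mm body right on the centre axis; it slides lengthwise in them easily. Between them the bed is bare.
- head_cup (a point): Centre of the mouth of the headstock's steel cup: stand (0, -75, 75) mm. The cup opens to +y of the stand; 32 mm outside, 19 mm bore, 14 mm deep.
- tail_cup (a point): Centre of the mouth of the tailstock's cup (same size, opens to -y of the stand); it moves with the tailstock and lies at stand (0, 70 + joint value in mm, 75) mm.
- tail_knob (a point): Grip point of the black upright grip on the red tailstock, 126 mm above the table at stand (0, 108 + joint value in mm). The grip is 24 mm (stand x) by 22 mm (stand y), from 100 to 142 mm above the table. The block below it: 60 mm wide, 40 mm along y, top at 100 mm.
- tail (a joint): Slide of the tailstock along +y of the stand, 0 to 0.07 m; larger is further from the headstock. The cup mouths are 145 mm + this value apart: 0.005 with the spindle fully home. It moves against about 2 N of friction and stays where it is left. It can start too close for the spindle to go in.
- spindle: Turned wooden spindle, loose, 70 to 130 g, lying in the green tray. Round body 26 mm diameter, 150 mm long, with a pale 14 mm pin 12 mm long at each end (last 5 mm tapered to 9 mm); 174 mm over all, both ends alike (either way round is right). Origin at its centre on its axis; y along it. The body's end shoulders meet the cup mouths when it is home.
- bottle: Amber glass bottle with cork, loose, about 180 g, 40 mm diameter and 120 mm tall, straight-sided for at least its lower 65 mm; stands upright on the stand's bed between the V rests, in the spindle's way. Origin at the centre of its underside, z up.
- crate: Blue plastic open crate, fixed, 220 mm (its x) by 160 mm (its y), 60 mm high, walls and floor 5 mm. Origin at the centre of its underside, z up. It holds the jar. It may stand to the left or the right of the stand.
- tray: Green open cardboard tray, fixed, 250 mm (its x) by 140 mm (its y), 45 mm high, walls and floor 4 mm, lying on the other side of the stand from the crate. Origin at the centre of its underside, z up.
- jar: Small green glass jar with brass lid, loose, 48 mm diameter, 60 mm tall, standing in the blue crate. Origin at the centre of its underside. To be left alone.
- candlestick: Brass candlestick, loose, 68 mm foot, 110 mm tall, near the stand, on the robot's side or beyond. Origin at the centre of its underside. To be left alone.
- flagon: Terracotta stoneware bottle, loose, 64 mm diameter, 130 mm tall, near the stand, on the robot's side or beyond. Origin at the centre of its underside. To be left alone.
- mug: White mug, loose, 64 mm diameter, 60 mm tall, standing beyond the stand. Origin at the centre of its underside. To be left alone.
There are look-alikes about, which are no part of the job. What is meant by the bottle is not purple, and is the larger of those in its own colour.

How it is judged:
On the way, in this order (a step that is already met when the one before it is completed fails the run):
1. the bottle stands upright in the blue crate (x of bottle in the frame of crate between -0.1 and 0.1 m and y of bottle in the frame of crate between -0.07 and 0.07 m and z of bottle in the frame of crate below 0.02 m and angle between bottle's own z axis and vertical below 0.15 rad), for 0.2 s.
2. the spindle lies on the V rests between the cups (x of spindle in the frame of stand between -0.004 and 0.004 m and z of spindle in the frame of stand between 0.071 and 0.079 m and angle between the y axis of spindle and the y axis of stand, either way round below 0.05 rad and y of spindle in the frame of stand between -0.005 and 0.055 m), for 0.2 s.
At the end, for the whole second after the job is handed in: Bottle upright (0.15 rad) on the crate floor; spindle on the centre axis (4 mm sideways and in height, 0.05 rad), its middle within 3 mm lengthwise of the stand origin, tail joint below 0.0085 m; both at rest (all of step 1 and linear speed of each of bottle, spindle below 0.02 m/s and x of spindle in the frame of stand between -0.004 and 0.004 m and z of spindle in the frame of stand between 0.071 and 0.079 m and angle between the y axis of spindle and the y axis of stand, either way round below 0.05 rad and y of spindle in the frame of stand between -0.003 and 0.003 m and value of joint tail below 0.0085 m); the robot touches nothing.
It fails at once if the jar is moved more than 25 mm or tipped (distance of jar from where it was at the start of the episode above 0.025 m or angle between jar's own z axis and vertical above 0.4 rad).
It fails at once if the candlestick is moved more than 25 mm or tipped (distance of candlestick from where it was at the start of the episode above 0.025 m or angle between candlestick's own z axis and vertical above 0.4 rad).
It fails at once if the flagon is moved more than 25 mm or tipped (distance of flagon from where it was at the start of the episode above 0.025 m or angle between flagon's own z axis and vertical above 0.4 rad).
It fails at once if the mug is moved more than 25 mm or tipped (distance of mug from where it was at the start of the episode above 0.025 m or angle between mug's own z axis and vertical above 0.4 rad).
It fails at once if the bottle topples (angle between bottle's own z axis and vertical above 0.9 rad).
It also fails if it takes over 72 s, if anything falls off the work surface, if the arm or the gripper's body presses on something with over 40 N, if the wrist force passes 120 N, or if a joint passes its speed limit or range.

ROBOT

A 7-joint arm with a two-finger parallel gripper is mounted at the origin on the work surface. World frame = base frame: x ahead of the robot, y to its left, z up, the work surface at z = 0. Lengths are in m, angles in rad, forces in N, time in s.
With the tool pointing down it reaches from about 0.4 to 0.85 m from the base axis. Payload 10.4 kg.
Tool frame: the origin (TCP) lies at the very end of the fingers, on their centre line; the grasp point (between the pads) lies 19 mm behind it; z points along the fingers, y is the line along which they close (so a half turn about z gives the same grasp; the last joint's range is limited). The gripper opens to 87 mm and grips with 3 to 60 N. Pads are 19 mm wide; open, the fingers measure 117 mm over their backs; the gripper's body (75 mm by 190 mm) begins 51 mm behind the grasp point.
Start: joints at [-1.285, 0.332, -0.065, 1.46, 0.022, 1.35, -0.088], TCP at [0.19, 0.595, 0.223] pointing down, gripper open.
Joint ranges: [-2.6, 2.6], [-0.5, 2.12], [-1.47, 1.34], [0.16, 2.42], [-1.27, 4.41], [0.06, 2.06], [-2.6, 2.6]. Speed limits (rad/s): [2.22, 2.22, 2.79, 2.79, 3.14, 3.14, 3.14].

INTERFACE

Orientations are given as a unit quaternion [x, y, z, w].
In Python, from bench import status, camera, order gives the robot as it stands.
- The arm moves only by the tool jog_arm, never from a script. Its argument "plan" is a list of rows, each a list of 7 numbers: the turn, a rotation vector about the tool's x, y, z in rad, then the shift along the tool's x, y, z in mm, then the opening, from -1 (shut) to 1 (fully open). A call has 1 to 12 rows; each row is the pose to reach, as a shift and turn from the pose commanded when the call began, along the tool's axes at that moment; what a row does not reach only later rows make up. A row lasts 1/10 s, in which the tool goes at most 50 mm and 8.59 degrees, less where a joint would pass 70% of its speed; a pose out of reach is approached as far as the arm can. A call with a gripper value outside its range is refused whole. The fingers move at their own pace and stop on an object; "squeeze" is the grip in N (left out, the last holds). Time passes only in rows, so rows that repeat a pose let the fingers close. It gives the time, the measured TCP pose, the force, the opening and the grip force at its end, in the units of the state.
- status.read_state(): the state, without advancing time (a new reading comes with each control period).
- camera(name): name is "scene" or "top"; returns a dict with "image" (384x512x3 uint8, red, green, blue), "z_map" (384x512 float32, m along the optical axis (not along the pixel's ray), 0 where there is no reading), "fx", "fy", "cx", "cy" (pixels), "world_from_camera" (4x4, takes a point from camera to world coordinates). Camera axes: x right, y down, z forward; pixel columns grow to the right and rows downward; lengths in m; the calibration is good to about 2 mm. A picture is of the moment at which its call begins.
- order.close_job(): hands the job in; it is judged then, once.
The state is a dict: "time": time; "joint_positions": joint angles; "joint_vel": joint speeds; "joint_torque": joint torques, N m; "ee_pos": TCP position; "eef_rot": TCP orientation; "ft_force": force on the tool from outside, world axes, zero at the start; "torque": the same for the moment, N m; "width": finger opening in m; "grip_force": force on a finger pad.
Only numpy, scipy, OpenCV 4.12 (cv2) and the standard library are available. Lean on these libraries where they do the work, as an engineer would, in place of code of your own. Each camera call takes 0.05 s, during which the arm holds its last target. There are 200 camera calls.

## Working session

There is one attempt and no reset: what is moved stays moved. The work goes in short steps, Python scripts to look and compute and a tool call to move; the robot and the scene stay as the last step left them, time stands still between calls to the robot, and variables do not carry over. Pictures are saved under pics/ and viewed, at most 10 in all, crops included, and the job is handed in when it is done.

Besides the shell and the picture viewer there is one more tool, called after "Request:" as a command line: name --pt "numbers of a row" for each row, then --argument value for the rest. jog_arm: Moves the arm, as the interface text tells. Its arguments: {"type":"object","properties":{"plan":{"type":"array"},"squeeze":{"type":"number"}},"required":["plan"]}

```bash
mkdir -p pics; ls; cat > h.py <<'E'
import numpy as np, cv2
from bench import status, camera, order
def pts(c):
    z=c["z_map"];v,u=np.mgrid[:z.shape[0],:z.shape[1]]
    p=np.stack([(u-c["cx"])/c["fx"]*z,(v-c["cy"])/c["fy"]*z,z],-1)
    T=c["world_from_camera"];w=p@T[:3,:3].T+T[:3,3];w[z<=0]=np.nan
    return w
E
python3 - <<'E'
from h import *
s=status.read_state();print(s)
for n in("scene","top"):
    c=camera(n);np.savez(n+"0.npz",**c)
    print(n,c["fx"],c["cx"],c["cy"],c["world_from_camera"].round(3).tolist())
    cv2.imwrite(f"pics/{n}0.png",cv2.resize(c["image"][:,:,::-1],(800,600),interpolation=cv2.INTER_CUBIC))
E
```

```text
pics
{'time': 0.0, 'joint_positions': array([-1.28456197,  0.33289274, -0.06471075,  1.4609322 ,  0.021622  ,
        1.34989174, -0.08847437]), 'joint_vel': array([ 1.44015998e-03, -6.57958444e-04, -6.93627025e-04, -4.93694467e-05,
        7.52794331e-04, -2.93507231e-03,  6.65459426e-05]), 'joint_torque': array([ 1.50756728e-04, -6.23243666e+01,  2.48160877e-02, -3.89912724e+01,
       -6.13201456e-02,  3.95428156e-02,  1.40492457e-04]), 'ee_pos': array([0.18985802, 0.59506467, 0.2217453 ]), 'eef_rot': array([ 1.53773854e-01,  9.88105810e-01, -7.10521365e-04, -6.85318508e-05]), 'ft_force': array([-0.41660682, -0.43740059, -1.19269075]), 'torque': array([ 0.00483181, -0.07476624,  0.02329679]), 'grip_force': 0.0, 'width': 0.08712298629272423}
scene 364.61905620448323 253.370490271403 189.8719057115991 [[0.313, 0.638, -0.704, 1.192], [0.95, -0.221, 0.222, -0.183], [-0.014, -0.738, -0.675, 0.723], [0.0, 0.0, 0.0, 1.0]]
top 456.0242088801298 253.775512139167 195.73070516726654 [[-0.092, -0.968, 0.232, 0.254], [-0.996, 0.09, -0.017, 0.018], [-0.004, -0.233, -0.972, 1.508], [0.0, 0.0, 0.0, 1.0]]
```

View pics/scene0.png

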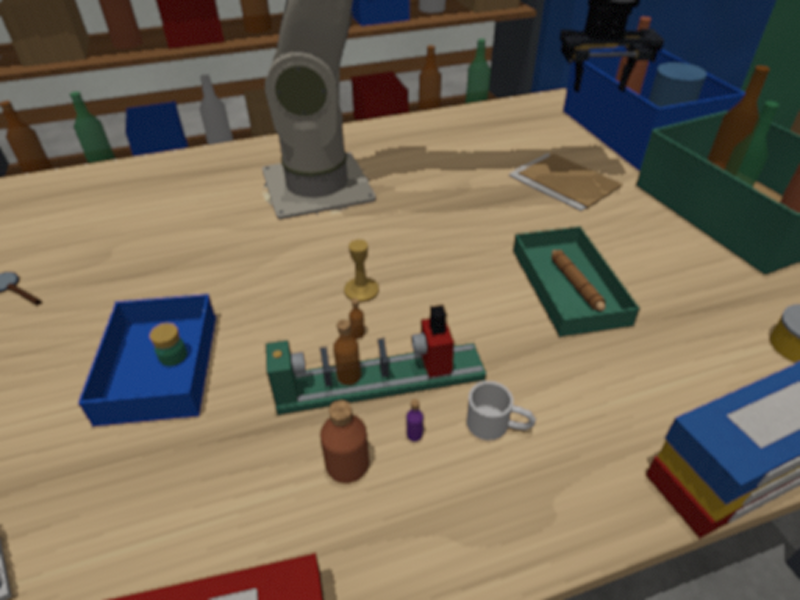

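View pics/top0.png

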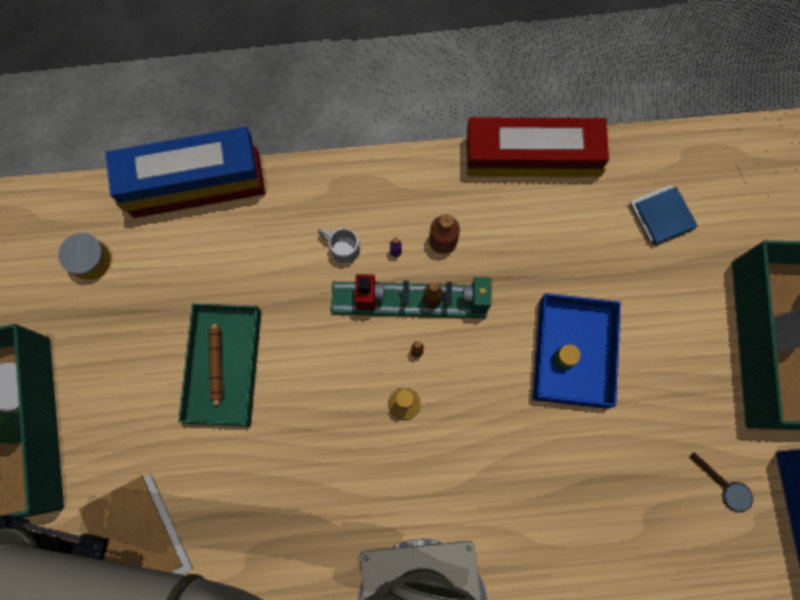

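The scene view shows the stand at (380,370) with the amber bottle between the rests at (347,355), and a small amber look-alike behind it at (357,320). The crate with the jar is at (150,360) and the tray with the spindle at (578,280). In the top view the stand is at (410,298), the bottle at (432,294), the crate at (577,350), the spindle at (215,365), the candlestick at (404,403), the flagon at (444,233) and the mug at (343,245).

```bash
cat > m.py <<'E'
from h import *
R={}
for n in("scene","top"):
    c=dict(np.load(n+"0.npz"));w=pts(c);hsv=cv2.cvtColor(c["image"],cv2.COLOR_RGB2HSV)
    def box(u0,v0,u1,v1):
        m=np.zeros(w.shape[:2],bool);m[int(v0*.64):int(v1*.64),int(u0*.64):int(u1*.64)]=1;return m
    H,S,V=hsv[...,0].astype(int),hsv[...,1],hsv[...,2]
    B={"scene":dict(stand=(250,300,500,420),crate=(70,280,230,430),tray=(500,220,650,345),candle=(335,230,385,305),flag=(310,395,380,490),mug=(460,375,540,445),small=(347,300,368,338)),
       "top":dict(stand=(325,265,500,325),crate=(525,285,630,415),tray=(170,295,270,435),candle=(380,380,430,430),flag=(425,205,465,258),mug=(312,220,365,268),small=(405,338,430,362))}[n]
    green=(H>40)&(H<95)&(S>60);blue=(H>100)&(H<130)&(S>120);z=w[...,2]
    def rect(nm,m):
        p=w[m][:,:2]*1000
        r=cv2.minAreaRect(p.astype(np.float32));print(n,nm,m.sum(),np.round(r[0],1),np.round(r[1],1),round(r[2],2),"z",np.percentile(w[m][:,2],[2,50,98]).round(4))
    b=box(*B["stand"]);rect("bed",b&green&(z>.012)&(z<.03));rect("head",b&green&(z>.092)&(z<.108))
    red=b&((H<6)|(H>174))&(S>150);rect("redtop",red&(z>.093)&(z<.107));rect("knob",b&(z>.13)&(z<.15)&(V<60))
    amb=b&(H>6)&(H<20)&(S>110)&(z>.04);
    for lo,hi in((.04,.075),(.075,.13),(.11,.13)):
        m=amb&(z>lo)&(z<hi)
        if m.sum()>3:rect("bottle%g"%lo,m)
    rect("rests",b&(z>.06)&(z<.085)&(S<90)&(V<120))
    b=box(*B["crate"]);rect("crate",b&blue&(z>.05)&(z<.07));rect("cratefloor",b&blue&(z>-.005)&(z<.012));rect("jar",b&~blue&(z>.03)&(z<.07))
    b=box(*B["tray"]);rect("tray",b&green&(z>.036)&(z<.055));m=b&(H<20)&(S>90)&(z>.008)&(z<.05);rect("spin",m)
    p=w[m][:,:2];q=p-p.mean(0);print(" dir",np.linalg.svd(q,full_matrices=0)[2][0])
    for k in("candle","flag","mug","small"):rect(k,box(*B[k])&(z>.02)&(z<.2))
E
python3 m.py
```

```text
scene bed 1390 [631.4 -35.7] [326.5  56. ] 83.42 z [0.0131 0.0209 0.0252]
scene head 262 [ 608.7 -180.7] [33.  55.8] 81.36 z [0.0925 0.1009 0.1032]
scene redtop 191 [637.7  54.4] [35.5 54.7] 82.8 z [0.094  0.1007 0.1055]
scene knob 77 [637.   54.5] [18.1 18.3] 81.66 z [0.1304 0.1419 0.1457]
scene bottle0.04 236 [583.6  -3.7] [179.1 131.1] 78.71 z [0.0413 0.056  0.0742]
scene bottle0.075 355 [659.5 -62.8] [191.5 242.2] 43.74 z [0.0767 0.1006 0.1297]
scene bottle0.11 84 [660.7 -62.3] [116.  228.8] 33.25 z [0.1104 0.1216 0.1299]
scene rests 239 [632.6 -56.8] [254.4 149. ] 59.06 z [0.0605 0.0744 0.0843]
scene crate 861 [ 477.  -371.3] [158.5 221.2] 78.11 z [0.0503 0.0572 0.0629]
scene cratefloor 2056 [ 476.6 -371.8] [157.8 221.8] 78.22 z [0.0039 0.0065 0.0111]
scene jar 576 [ 474.1 -373.5] [159.7 225.4] 76.97 z [0.0322 0.0608 0.0681]
scene tray 466 [517.6 371.7] [139.9 252. ] 82.16 z [0.0362 0.0413 0.0476]
scene spin 375 [525.1 384.8] [ 25.7 163.9] 89.28 z [0.0137 0.0268 0.0331]
 dir [0.99999851 0.00172626]
scene candle 323 [451.7 -14.5] [ 34.9 136.1] 76.98 z [0.0206 0.0841 0.1126]
scene
[... 796 characters left out ...]
0729 0.0846]
top crate 421 [ 475.4 -371.8] [161.9 218.2] 77.84 z [0.0506 0.0584 0.065 ]
top cratefloor 2318 [ 474.3 -377.4] [143.1 216.6] 78.17 z [-0.0022  0.0047  0.0109]
top jar 231 [ 477.5 -372.6] [161.2 221.3] 78.2 z [0.0335 0.0621 0.0693]
top tray 325 [517.8 373. ] [140.4 249.1] 82.18 z [0.0362 0.0427 0.0509]
top spin 364 [520.2 381.9] [203.4 288.4] 87.08 z [0.0094 0.0267 0.0341]
 dir [-0.99923438  0.03912347]
top candle 119 [401.9  -2.7] [33.7 37.6] 64.03 z [0.0205 0.1097 0.1147]
top flag 375 [ 749.4 -120.9] [61.8 60.3] 83.12 z [0.024  0.0896 0.1325]
top mug 223 [754.4 109.8] [92.9 63.1] 78.39 z [0.0215 0.0485 0.0643]
top small 66 [510.3 -40.3] [23.4 27.1] 88.0 z [0.0219 0.0552 0.0861]
```

```bash
cat > m2.py <<'E'
from h import *
th=np.deg2rad(7.0);ys=np.array([np.sin(th),np.cos(th)]);xs=np.array([ys[1],-ys[0]]);O=np.array([.621,-.070])
pc=lambda a:np.percentile(a*1000,[1,3,10,50,90,97,99]).round(1)
for n in("scene","top"):
    c=dict(np.load(n+"0.npz"));w=pts(c);hsv=cv2.cvtColor(c["image"],cv2.COLOR_RGB2HSV)
    H,S,V=hsv[...,0].astype(int),hsv[...,1],hsv[...,2]
    z=w[...,2];d=w[...,:2]-O;X=d@xs;Y=d@ys
    near=(abs(X)<.05)&(Y>-.15)&(Y<.22)
    def st(nm,m,f=False):
        m=cv2.morphologyEx(m.astype(np.uint8),cv2.MORPH_OPEN,np.ones((2,2)))>0
        if m.sum()<4:return
        print(n,nm,m.sum(),"X",pc(X[m]),"Y",pc(Y[m]),"z",round(np.median(z[m]),4))
    st("head",near&(z>.095)&(z<.106)&(Y<-.08));st("red",near&(z>.095)&(z<.106)&(Y>.08)&(S>120))
    st("knob",near&(z>.12)&(z<.15)&(Y>.08));st("knobtop",near&(z>.138)&(z<.15)&(Y>.08));st("bedL",near&(z>.014)&(z<.026)&(Y>.15));
    st("bed",near&(z>.016)&(z<.024))
    bt=near&(abs(Y)<.04)
    for lo,hi in((.03,.06),(.06,.08),(.08,.1),(.1,.126)):st("bot%g"%lo,bt&(z>lo)&(z<hi)&(S>90)&(H<22))
    for k in(-.045,.045):st("rest",near&(abs(Y-k)<.015)&(z>.065)&(z<.084)&(S<110))
    # spindle
    m=(abs(w[...,0]-.52)<.11)&(abs(w[...,1]-.385)<.035)&(H<22)&(S>80)&(z>.018)&(z<.045)
    p=w[m][:,:2];mu=p.mean(0);v=np.linalg.svd(p-mu,full_matrices=0)[2][0];v*=np.sign(v[0]);q=p-mu;a=q@v;b=q@[-v[1],v[0]]
    print(n,"spin",mu.round(4),"ang",np.rad2deg(np.arctan2(v[1],v[0])).round(2),"along",pc(a),"across",pc(b),"ztop",np.percentile(z[m],95),"ctr",(mu+v*(np.percentile(a,1)+np.percentile(a,99))/2).round(4))
    m=(abs(w[...,0]-.475)<.08)&(abs(w[...,1]+.37)<.1)&(z>.056)&(z<.075)&((H<60)&(S>60))
    print(n,"jarlid",np.nanmedian(w[m],0).round(3))
    for nm,(a,b) in dict(cand=(.42,-.01),flag=(.73,-.12),mug=(.74,.1),small=(.53,-.05)).items():
        m=(np.hypot(w[...,0]-a,w[...,1]-b)<.07)&(z>.03)&(z<.15)&((X<-.05)|(X>.05))
        print(n,nm,m.sum(),"x",pc(w[m][:,0])[[1,3,5]],"y",pc(w[m][:,1])[[1,3,5]],"z",z[m].max().round(3))
E
python3 m2.py
```

```text
scene head 319 X [nan nan nan nan nan nan nan] Y [nan nan nan nan nan nan nan] z nan
scene red 195 X [-27.9 -23.3 -11.7  16.8  26.6  27.6  28.4] Y [108.7 108.9 110.7 121.1 142.7 145.5 148.3] z 0.1006
scene knob 141 X [nan nan nan nan nan nan nan] Y [nan nan nan nan nan nan nan] z nan
scene knobtop 78 X [nan nan nan nan nan nan nan] Y [nan nan nan nan nan nan nan] z nan
scene bedL 401 X [nan nan nan nan nan nan nan] Y [nan nan nan nan nan nan nan] z nan
scene bed 1900 X [nan nan nan nan nan nan nan] Y [nan nan nan nan nan nan nan] z nan
scene bot0.03 110 X [-4.5  2.7  6.1 11.3 13.7 14.2 14.5] Y [-28.3 -27.7 -25.2 -12.1   1.3   4.3   6.5] z 0.0411
scene bot0.06 93 X [-38.7  -8.4   3.3  10.6  13.5  14.1  14.1] Y [-30.3 -29.1 -26.5 -12.1   3.3   7.2  11.6] z 0.0651
scene bot0.08 104 X [-83.1 -73.    1.8  10.4  13.3  14.3  14.9] Y [-30.4 -29.4 -27.1 -11.7   4.4  13.3  14.6] z 0.0866
scene bot0.1 129 X [nan nan nan nan nan nan nan] Y [nan nan nan nan nan nan nan] z nan
scene rest 47 X [nan nan nan nan nan nan nan] Y [nan nan nan nan nan nan nan] z nan
scene rest 54 X [-86.  -83.  -23.8 -15
[... 1669 characters left out ...]
035
top rest 33 X [-24.7 -23.9 -22.3   8.8  23.3  31.7  37.2] Y [-58.  -57.6 -57.4 -49.8 -44.  -43.8 -43.6] z 0.0684
top rest 27 X [-23.7 -22.1 -19.7  13.3  29.6  33.5  38.9] Y [34.1 34.2 35.5 40.  44.1 44.3 44.4] z 0.0653
top spin [0.5179 0.3841] ang -0.65 along [-78.4 -72.1 -62.5  -1.3  63.2  75.9  84. ] across [-10.7 -10.   -8.8  -0.3   9.3  11.2  12. ] ztop 0.032942885953645584 ctr [0.5207 0.384 ]
top jarlid [ 0.464 -0.347  0.064]
top cand 106 x [388.  402.5 418.1] y [-17.6  -2.7  12.6] z 0.118
top flag 355 x [722.9 740.7 768.7] y [-147.6 -118.3  -93.1] z 0.138
top mug 181 x [721.1 763.3 786.6] y [ 65.7 101.2 141.4] z 0.068
top small 62 x [498.3 506.9 521.6] y [-51.5 -40.  -28.6] z 0.087
```

```bash
cat > go.py <<'E'
import sys
from h import *
from scipy.spatial.transform import Rotation as Rn
def go(x,y,z,ang):
    s=status.read_state();R=Rn.from_quat(s["eef_rot"]);p=np.array(s["ee_pos"])
    best=None
    a=np.deg2rad(ang);yv=np.array([np.cos(a),np.sin(a),0]);zv=np.array([0,0,-1.]);T=Rn.from_matrix(np.c_[np.cross(yv,zv),yv,zv])
    print("turn",(R.inv()*T).as_rotvec().round(3),"shift",(R.inv().apply(np.array([x,y,z])-p)*1000).round(1),"t",round(s["time"],2),"pos",p.round(4),"w",round(s["width"],4),"g",round(s["grip_force"],1),"q",np.round(s["joint_positions"],2))
O=np.array([.6201,-.0704]);th=np.deg2rad(7.0);ys=np.array([np.sin(th),np.cos(th)]);xs=np.array([ys[1],-ys[0]])
stand=lambda X,Y:O+(X*xs+Y*ys)/1000
if __name__=="__main__":
    a=[float(v) for v in sys.argv[2:]]
    if sys.argv[1]=="s":a[:2]=stand(*a[:2])
    print(np.round(a,4));go(*a)
E
python3 go.py s -4 -12 .222 -7
```

```text
[ 0.6147 -0.0818  0.222  -7.    ]
turn [-1.000e-03  1.000e-03  1.384e+00] shift [-6.105e+02 -5.158e+02  5.000e-01] t 0.1 pos [0.1898 0.5951 0.2219] w 0.0867 g 0.0 q [-1.28  0.33 -0.06  1.46  0.02  1.35 -0.09]
```

Request:
jog_arm --pt "0 0 1.384 -610 -516 0 1" --pt "0 0 1.384 -610 -516 0 1" --pt "0 0 1.384 -610 -516 0 1" --pt "0 0 1.384 -610 -516 0 1" --pt "0 0 1.384 -610 -516 0 1" --pt "0 0 1.384 -610 -516 0 1" --pt "0 0 1.384 -610 -516 0 1" --pt "0 0 1.384 -610 -516 0 1" --pt "0 0 1.384 -610 -516 0 1" --pt "0 0 1.384 -610 -516 0 1" --pt "0 0 1.384 -610 -516 0 1" --pt "0 0 1.384 -610 -516 0 1"

```text
time: 1.3
ee_pos: [0.5092, 0.0852, 0.2226]
eef_rot: [0.749, 0.663, 0.0, -0.0]
ft_force: [1.1, 1.1, -0.7]
width: 0.0866
grip_force: 0.0
```

```bash
python3 go.py s -4 -12 .222 -7
```

```text
[ 0.6147 -0.0818  0.222  -7.    ]
turn [ 0. -0.  0.] shift [-152.9  125.     0.5] t 1.3 pos [0.5092 0.0852 0.2226] w 0.0866 g 0.0 q [-0.72  0.08  0.49  1.77 -0.04  1.3  -0.34]
```

Request:
jog_arm --pt "0 0 0 -153 125 0 1" --pt "0 0 0 -153 125 0 1" --pt "0 0 0 -153 125 0 1" --pt "0 0 0 -153 125 0 1" --pt "0 0 0 -153 125 0 1" --pt "0 0 0 -153 125 0 1" --pt "0 0 0 -153 125 0 1" --pt "0 0 0 -153 125 0 1"

```text
time: 2.1
ee_pos: [0.6138, -0.0783, 0.2226]
eef_rot: [0.748, 0.664, 0.0, -0.0]
ft_force: [-0.3, -0.5, -0.1]
width: 0.0871
grip_force: 0.0
```

```bash
python3 go.py s -4 -12 .074 -7; python3 - <<'E'
from h import *
c=camera("scene");cv2.imwrite("pics/a.png",cv2.resize(c["image"][120:300,140:360,::-1],(792,648-60)))
E
```

```text
[ 0.6147 -0.0818  0.074  -7.    ]
turn [-0.    -0.001  0.002] shift [ -3.5   1.2 148.6] t 2.1 pos [ 0.6138 -0.0783  0.2226] w 0.0871 g 0.0 q [-0.43  0.35  0.62  1.51 -0.21  1.35  0.09]
```

View pics/a.png

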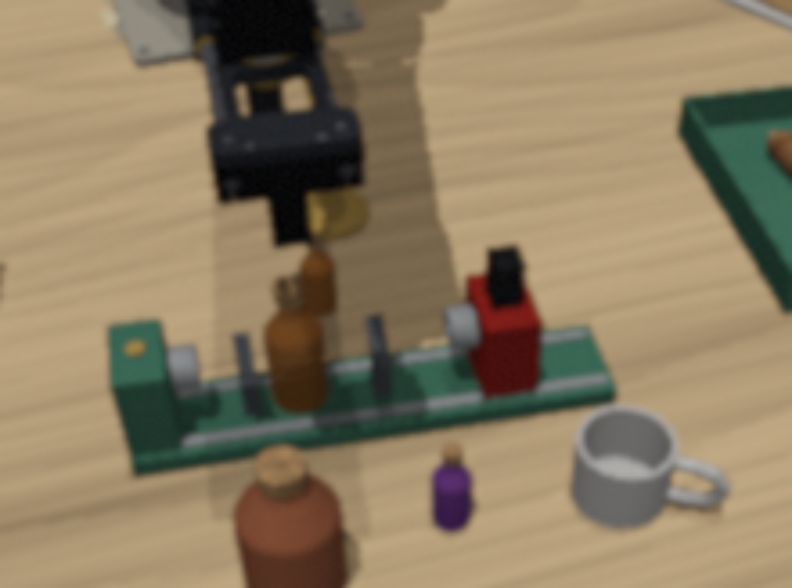

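The crop shows the open gripper at (290,170) right above the bottle at (297,355). The bottle's sides run straight up to its shoulder at about row 325, and the fingers have room on both sides.

Request:
jog_arm --pt "0 0 0 -3 1 40 1" --pt "0 0 0 -3 1 80 1" --pt "0 0 0 -3 1 115 1" --pt "0 0 0 -3 1 135 1" --pt "0 0 0 -3 1 148 1" --pt "0 0 0 -3 1 148 1" --pt "0 0 0 -3 1 148 1"

```text
time: 2.85
ee_pos: [0.6153, -0.0828, 0.0756]
eef_rot: [0.749, 0.663, 0.001, 0.0]
ft_force: [0.2, 0.2, 0.3]
width: 0.0872
grip_force: 0.0
```

Request:
jog_arm --pt "0 0 0 0 0 0 -1" --pt "0 0 0 0 0 0 -1" --pt "0 0 0 0 0 0 -1" --pt "0 0 0 0 0 0 -1" --pt "0 0 0 0 0 0 -1" --pt "0 0 0 0 0 0 -1" --pt "0 0 0 0 0 0 -1" --pt "0 0 0 0 0 0 -1" --squeeze 20

```text
time: 3.65
ee_pos: [0.6146, -0.0831, 0.0745]
eef_rot: [0.749, 0.663, -0.0, -0.0]
ft_force: [-1.3, -0.5, 0.8]
width: 0.0395
grip_force: 20.0
```

```bash
python3 go.py s -4 -12 .235 -7
```

```text
[ 0.6147 -0.0818  0.235  -7.    ]
turn [-0. -0.  0.] shift [ 1.300e+00 -1.000e-01 -1.605e+02] t 3.65 pos [ 0.6146 -0.0831  0.0745] w 0.0395 g 20.0 q [-0.38  0.49  0.58  1.67 -0.3   1.07  0.16]
```

Request:
jog_arm --pt "0 0 0 0 0 -20 -1" --pt "0 0 0 0 0 -50 -1" --pt "0 0 0 0 0 -85 -1" --pt "0 0 0 0 0 -120 -1" --pt "0 0 0 0 0 -145 -1" --pt "0 0 0 0 0 -150 -1" --pt "0 0 0 0 0 -150 -1" --pt "0 0 0 0 0 -150 -1"

```text
time: 4.45
ee_pos: [0.6139, -0.0829, 0.2227]
eef_rot: [0.749, 0.663, -0.001, -0.001]
ft_force: [0.2, 0.8, -2.6]
width: 0.0394
grip_force: 20.0
```

```bash
python3 go.py w .5375 -.3947 .224 -102
```

```text
[   0.5375   -0.3947    0.224  -102.    ]
turn [-0.002  0.002  1.658] shift [-318.8  -37.9   -1.2] t 4.45 pos [ 0.6139 -0.0829  0.2227] w 0.0394 g 20.0 q [-0.42  0.36  0.63  1.5  -0.21  1.35  0.1 ]
```

Request:
jog_arm --pt "0 0 0.08 -15 -2 0 -1" --pt "0 0 0.22 -42 -5 0 -1" --pt "0 0 0.36 -70 -8 0 -1" --pt "0 0 0.5 -98 -11 0 -1" --pt "0 0 0.64 -126 -15 0 -1" --pt "0 0 0.78 -154 -18 0 -1" --pt "0 0 0.92 -182 -21 0 -1" --pt "0 0 1.06 -210 -25 0 -1" --pt "0 0 1.2 -238 -28 0 -1" --pt "0 0 1.34 -266 -31 0 -1" --pt "0 0 1.48 -294 -35 0 -1" --pt "0 0 1.6 -310 -37 0 -1"

```text
time: 5.65
ee_pos: [0.5382, -0.3884, 0.2226]
eef_rot: [0.997, -0.08, -0.001, 0.0]
ft_force: [0.1, -0.4, -2.9]
width: 0.0398
grip_force: 20.0
```

```bash
python3 go.py w .5375 -.3947 .224 -102
```

```text
[   0.5375   -0.3947    0.224  -102.    ]
turn [0.    0.003 0.05 ] shift [ 0.3  6.3 -1.4] t 5.65 pos [ 0.5382 -0.3884  0.2226] w 0.0398 g 20.0 q [-0.09  0.58  0.98  1.38 -0.47  1.43 -0.85]
```

Request:
jog_arm --pt "0 0 0.055 0 7 0 -1" --pt "0 0 0.055 0 7 20 -1" --pt "0 0 0.055 0 7 50 -1" --pt "0 0 0.055 0 7 85 -1" --pt "0 0 0.055 0 7 115 -1" --pt "0 0 0.055 0 7 135 -1" --pt "0 0 0.055 0 7 150 -1" --pt "0 0 0.055 0 7 157 -1" --pt "0 0 0.055 0 7 161 -1" --pt "0 0 0.055 0 7 161 -1" --pt "0 0 0.055 0 7 161 -1"

```text
time: 6.75
ee_pos: [0.5395, -0.3936, 0.0644]
eef_rot: [0.995, -0.103, 0.001, 0.0]
ft_force: [0.2, -0.2, -2.0]
width: 0.0395
grip_force: 20.0
```

```bash
python3 go.py w .5375 -.3947 .0595 -102; python3 - <<'E'
from h import *
print(status.read_state()["ft_force"])
c=camera("scene");cv2.imwrite("pics/b.png",cv2.resize(c["image"][120:300,20:240,::-1],(733,600)))
E
```

```text
[ 5.375e-01 -3.947e-01  5.950e-02 -1.020e+02]
turn [ 0.    -0.001  0.003] shift [-1.8  1.5  4.9] t 6.75 pos [ 0.5395 -0.3936  0.0644] w 0.0395 g 20.0 q [-0.05  0.71  0.89  1.55 -0.59  1.17 -0.82]
[ 0.15458437 -0.16293396 -1.98845987]
```

View pics/b.png

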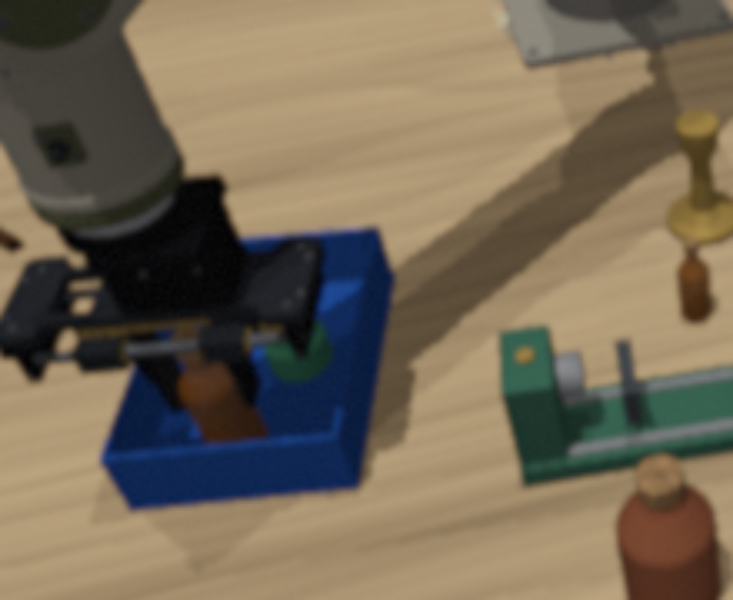

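The crop shows the bottle at (215,400) inside the crate, clear of the jar at (298,350). Its apparent lean matches the camera's perspective: the vanishing direction there is about 27 degrees.

Request:
jog_arm --pt "0 0 0 0 0 1 -1" --pt "0 0 0 0 0 2.5 -1" --pt "0 0 0 0 0 3.5 -1" --pt "0 0 0 0 0 4.5 -1" --pt "0 0 0 0 0 4.5 -1" --pt "0 0 0 0 0 4.5 -1"

```text
time: 7.4
ee_pos: [0.5395, -0.3932, 0.0595]
eef_rot: [0.995, -0.103, 0.0, -0.0]
ft_force: [0.0, 0.5, 4.1]
width: 0.0395
grip_force: 20.0
```

Request:
jog_arm --pt "0 0 0 0 0 0 0.3" --pt "0 0 0 0 0 0 0.3" --pt "0 0 0 0 0 0 0.3" --pt "0 0 0 0 0 0 0.3" --pt "0 0 0 0 0 -20 0.3" --pt "0 0 0 0 0 -60 0.3" --pt "0 0 0 0 0 -105 0.3" --pt "0 0 0 0 0 -150 0.3" --pt "0 0 0 0 0 -180 0.3" --pt "0 0 0 0 0 -190 0.3"

```text
time: 8.4
ee_pos: [0.5397, -0.3943, 0.2527]
eef_rot: [0.995, -0.103, 0.002, 0.001]
ft_force: [0.4, 0.3, -0.3]
width: 0.0567
grip_force: 0.0
```

```bash
python3 go.py s -1 126 .24 -97; python3 go.py s -1 126 .24 83; python3 - <<'E'
from h import *
c=camera("scene");cv2.imwrite("pics/c.png",cv2.resize(c["image"][120:300,20:240,::-1],(733,600)))
E
```

```text
[ 6.345e-01  5.480e-02  2.400e-01 -9.700e+01]
turn [ 0.002 -0.004 -0.084] shift [   0.6 -459.    11.9] t 8.4 pos [ 0.5397 -0.3943  0.2527] w 0.0567 g 0.0 q [-0.08  0.57  1.    1.33 -0.47  1.48 -0.9 ]
[6.345e-01 5.480e-02 2.400e-01 8.300e+01]
turn [-7.000e-03 -3.000e-03  3.057e+00] shift [   0.6 -459.    11.9] t 8.4 pos [ 0.5397 -0.3943  0.2527] w 0.0567 g 0.0 q [-0.08  0.57  1.    1.33 -0.47  1.48 -0.9 ]
```

View pics/c.png

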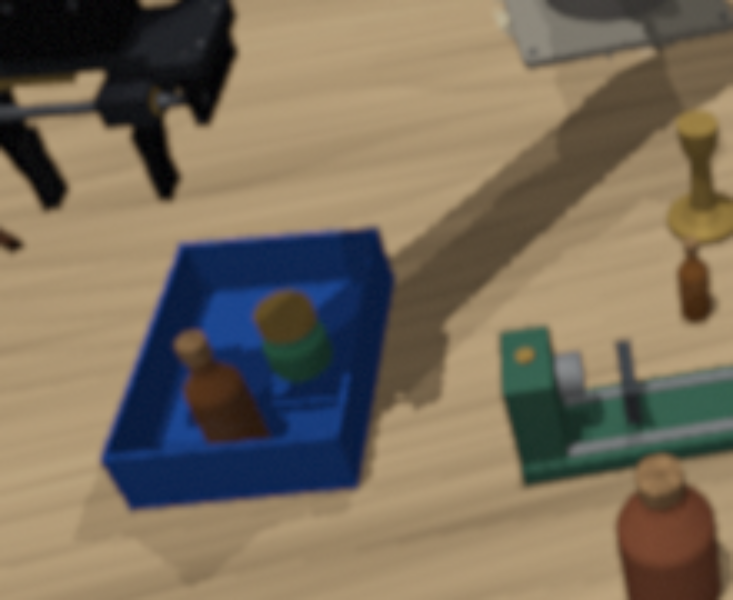

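The crop shows the bottle standing upright and free at (230,395), with the jar untouched at (290,335).

Request:
jog_arm --pt "0 0 0 0 -30 0 0.5" --pt "0 0 0 0 -75 0 0.5" --pt "0 0 -0.02 0 -125 0 0.5" --pt "0 0 -0.04 0 -175 0 0.5" --pt "0 0 -0.06 0 -225 0 0.5" --pt "0 0 -0.084 0 -275 0 0.5" --pt "0 0 -0.084 0 -325 0 0.5" --pt "0 0 -0.084 0 -375 0 0.5" --pt "0 0 -0.084 0 -420 0 0.5" --pt "0 0 -0.084 0 -450 0 0.5" --pt "0 0 -0.084 1 -459 0 0.5" --pt "0 0 -0.084 1 -459 0 0.5"

```text
time: 9.65
ee_pos: [0.6338, 0.0574, 0.2473]
eef_rot: [0.998, -0.06, -0.001, 0.0]
ft_force: [-0.6, -0.7, -0.8]
width: 0.0654
grip_force: 0.0
```

```bash
python3 go.py s -1 126 .107 -97
```

```text
[ 6.345e-01  5.480e-02  1.070e-01 -9.700e+01]
turn [0.001 0.002 0.002] shift [  1.3   2.3 140.3] t 9.65 pos [0.6338 0.0574 0.2473] w 0.0654 g 0.0 q [-0.85  0.48  0.97  1.43 -0.4   1.44 -1.56]
```

Request:
jog_arm --pt "0 0 0 1 2 20 0.5" --pt "0 0 0 1 2 60 0.5" --pt "0 0 0 1 2 95 0.5" --pt "0 0 0 1 2 120 0.5" --pt "0 0 0 1 2 135 0.5" --pt "0 0 0 1 2 139 0.5" --pt "0 0 0 1 2 139 0.5" --pt "0 0 0 1 2 139 -1" --pt "0 0 0 1 2 139 -1" --pt "0 0 0 1 2 139 -1" --pt "0 0 0 1 2 139 -1" --pt "0 0 0 1 2 139 -1" --squeeze 20

```text
time: 10.85
ee_pos: [0.635, 0.0538, 0.1102]
eef_rot: [0.998, -0.061, 0.0, -0.0]
ft_force: [0.5, -0.5, -0.1]
width: 0.0331
grip_force: 0.0
```

```bash
python3 go.py s -1 164 .107 -97
```

```text
[ 6.391e-01  9.250e-02  1.070e-01 -9.700e+01]
turn [-0. -0.  0.] shift [ -0.6 -38.9   3.3] t 10.85 pos [0.635  0.0538 0.1102] w 0.0331 g 0.0 q [-0.81  0.59  0.9   1.6  -0.49  1.2  -1.5 ]
```

Request:
jog_arm --pt "0 0 0 0 0 0 -1" --pt "0 0 0 0 0 0 -1" --pt "0 0 0 0 0 0 -1" --pt "0 0 0 0 0 0 -1"

```text
time: 11.25
ee_pos: [0.635, 0.0541, 0.1102]
eef_rot: [0.998, -0.061, 0.0, -0.0]
ft_force: [0.7, 2.4, 2.1]
width: 0.0219
grip_force: 20.0
```

Request:
jog_arm --pt "0 0 0 0 -5 0 -1" --pt "0 0 0 0 -12 0 -1" --pt "0 0 0 0 -20 0 -1" --pt "0 0 0 0 -28 0 -1" --pt "0 0 0 0 -35 0 -1" --pt "0 0 0 0 -39 0 -1" --pt "0 0 0 0 -39 0 -1" --pt "0 0 0 0 -39 0 -1"

```text
time: 12.05
ee_pos: [0.6398, 0.094, 0.1102]
eef_rot: [0.998, -0.06, 0.0, -0.001]
ft_force: [-2.1, 1.6, 4.8]
width: 0.0218
grip_force: 20.0
```

```bash
python3 go.py s -1 164 .107 -97; python3 - <<'E'
from go import *
s=status.read_state();print(s["ft_force"],"stand frame",(s["ee_pos"][:2]-O)@np.c_[xs,ys]*1000)
E
```

```text
[ 6.391e-01  9.250e-02  1.070e-01 -9.700e+01]
turn [-0.001 -0.     0.001] shift [-0.5  1.6  3.1] t 12.05 pos [0.6398 0.094  0.1102] w 0.0218 g 20.0 q [-0.85  0.61  0.89  1.57 -0.5   1.2  -1.56]
[-2.14730645  1.58215664  4.76241595] stand frame [ -0.47568219 165.61594047]
```

Request:
jog_arm --pt "0 0 0 0 0 0 0.2" --pt "0 0 0 0 0 0 0.2" --pt "0 0 0 0 0 0 0.2" --pt "0 0 0 0 0 0 0.2" --pt "0 0 0 0 0 -20 0.2" --pt "0 0 0 0 0 -60 0.2" --pt "0 0 0 0 0 -100 0.2" --pt "0 0 0 0 0 -110 0.2"

```text
time: 12.85
ee_pos: [0.6413, 0.0918, 0.2245]
eef_rot: [0.998, -0.061, 0.003, -0.001]
ft_force: [1.4, -0.7, 0.5]
width: 0.0519
grip_force: 0.0
```

```bash
python3 go.py w .523 .3825 .215 -90.3; python3 go.py s 0 164 .11 -97;  python3 - <<'E'
from go import *
w=pts(c:=camera("top"));i=c["image"];z=w[...,2];d=w[...,:2]-O;X=d@xs;Y=d@ys
hsv=cv2.cvtColor(i,cv2.COLOR_RGB2HSV);H,S=hsv[...,0],hsv[...,1]
m=((H<6)|(H>174))&(S>150)&(abs(X)<.05)&(abs(z-.1)<.007)&(Y>.05)&(Y<.22);print(m.sum(),np.percentile(Y[m]*1000,[3,50,97]))
E
```

```text
[  0.523    0.3825   0.215  -90.3   ]
turn [-0.001 -0.006 -0.118] shift [-153.1 -274.     9.2] t 12.85 pos [0.6413 0.0918 0.2245] w 0.0519 g 0.0 q [-0.88  0.52  0.96  1.44 -0.42  1.4  -1.61]
[ 6.401e-01  9.240e-02  1.100e-01 -9.700e+01]
turn [-0.002 -0.005 -0.001] shift [ -1.9  -0.2 114.5] t 12.85 pos [0.6413 0.0918 0.2245] w 0.0519 g 0.0 q [-0.88  0.52  0.96  1.44 -0.42  1.4  -1.61]Traceback (most recent call last):
  File "<stdin>", line 4, in <module>
    return _quantile_unchecked(
        a, q, axis, out, overwrite_input, method, keepdims, weights)
    return _ureduce(a,
                    func=_quantile_ureduce_func,
    ...<5 lines>...
                    overwrite_input=overwrite_input,
                    method=method)
    r = func(a, **kwargs)
    result = _quantile(arr,
                       quantiles=q,
    ...<2 lines>...
                       out=out,
                       weights=wgt)
    slices_having_nans = np.isnan(arr[-1, ...])
                                  ~~~^^^^^^^^^
IndexError: index -1 is out of bounds for axis 0 with size 0
```

Request:
jog_arm --pt "0 0 -0.01 -15 -27 0 0.2" --pt "0 0 -0.03 -38 -68 0 0.2" --pt "0 0 -0.05 -60 -108 0 0.2" --pt "0 0 -0.07 -83 -149 0 0.2" --pt "0 0 -0.09 -106 -190 0 0.2" --pt "0 0 -0.11 -129 -231 0 0.2" --pt "0 0 -0.118 -145 -260 5 0.2" --pt "0 0 -0.118 -153 -274 5 0.2" --pt "0 0 -0.118 -153 -274 5 0.2" --pt "0 0 -0.118 -153 -274 5 0.2"

```text
time: 13.9
ee_pos: [0.522, 0.3811, 0.2147]
eef_rot: [1.0, -0.003, 0.0, 0.001]
ft_force: [0.5, -1.4, 0.3]
width: 0.0521
grip_force: 0.0
```

```bash
python3 go.py w .523 .3825 .008 -90.3;  python3 - <<'E'
from go import *
w=pts(c:=camera("scene"));i=c["image"];z=w[...,2];d=w[...,:2]-O;X=d@xs;Y=d@ys
hsv=cv2.cvtColor(i,cv2.COLOR_RGB2HSV);H,S=hsv[...,0],hsv[...,1]
m=((H<6)|(H>174))&(S>150)&(abs(X)<.05)&(abs(z-.1)<.007)&(Y>.05)&(Y<.22);print(m.sum(),np.percentile(Y[m]*1000,[3,50,97]))
cv2.imwrite("pics/d.png",cv2.resize(i[100:250,230:450,::-1],(800,545)))
E
```

```text
[ 5.230e-01  3.825e-01  8.000e-03 -9.030e+01]
turn [ 0.001 -0.    -0.001] shift [  1.   -1.7 206.7] t 13.9 pos [0.522  0.3811 0.2147] w 0.0521 g 0.0 q [-1.33  0.5   0.89  1.45 -0.39  1.38 -2.  ]
195 [144.81689148 156.00117595 178.77676731]
```

View pics/d.png

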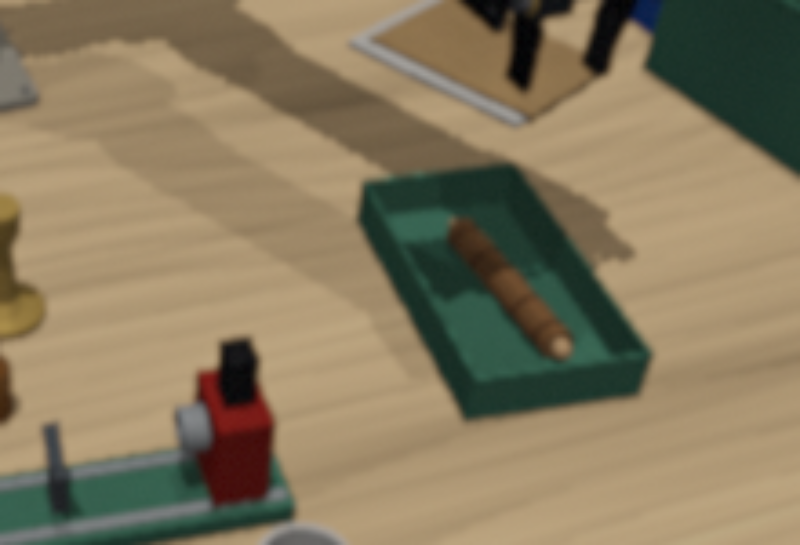

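The crop shows the tailstock moved back at (235,430), and the spindle lying along the tray from (455,222) to (565,350) with nothing near it.

Request:
jog_arm --pt "0 0 0 1 -1 30 0.2" --pt "0 0 0 1 -1 75 0.2" --pt "0 0 0 1 -1 120 0.2" --pt "0 0 0 1 -1 155 0.2" --pt "0 0 0 1 -1 180 0.2" --pt "0 0 0 1 -1 195 0.2" --pt "0 0 0 1 -1 203 0.2" --pt "0 0 0 1 -1 206 0.2" --pt "0 0 0 1 -1 206 0.2" --pt "0 0 0 1 -1 206 0.2"

```text
time: 14.95
ee_pos: [0.5229, 0.3844, 0.0103]
eef_rot: [1.0, -0.002, 0.001, -0.001]
ft_force: [0.0, 0.2, 0.0]
width: 0.0521
grip_force: 0.0
```

Request:
jog_arm --pt "0 0 0 0 0 0 -1" --pt "0 0 0 0 0 0 -1" --pt "0 0 0 0 0 0 -1" --pt "0 0 0 0 0 0 -1" --pt "0 0 0 0 0 0 -1" --squeeze 25

```text
time: 15.45
ee_pos: [0.5222, 0.3842, 0.0092]
eef_rot: [1.0, -0.002, 0.0, -0.0]
ft_force: [0.4, -0.3, 0.7]
width: 0.0255
grip_force: 25.0
```

```bash
python3 go.py w .523 .3825 .2 -90.3
```

```text
[  0.523    0.3825   0.2    -90.3   ]
turn [-0.    -0.     0.001] shift [   0.8    1.6 -190.8] t 15.45 pos [0.5222 0.3842 0.0092] w 0.0255 g 25.0 q [-1.25  0.7   0.76  1.63 -0.54  1.03 -1.9 ]
```

Request:
jog_arm --pt "0 0 0 0 0 -15 -1" --pt "0 0 0 0 0 -45 -1" --pt "0 0 0 0 0 -85 -1" --pt "0 0 0 0 0 -125 -1" --pt "0 0 0 0 0 -155 -1" --pt "0 0 0 0 0 -175 -1" --pt "0 0 0 0 0 -180 -1" --pt "0 0 0 0 0 -180 -1"

```text
time: 16.25
ee_pos: [0.5223, 0.384, 0.1897]
eef_rot: [1.0, -0.002, 0.0, -0.0]
ft_force: [0.3, 0.1, -1.7]
width: 0.0253
grip_force: 25.0
```

```bash
python3 go.py s 0 22 .19 -7; cat > sp.py <<'E'
from go import *
s=status.read_state();P=np.array(s["ee_pos"]);yv=Rn.from_quat(s["eef_rot"]).as_matrix()[:,1];ax=np.array([-yv[1],yv[0]])
for n in("scene","top"):
    c=camera(n);w=pts(c);hsv=cv2.cvtColor(c["image"],cv2.COLOR_RGB2HSV)
    H,S,V=hsv[...,0].astype(int),hsv[...,1],hsv[...,2];d=w-P
    m=(np.abs(d[...,:2]@yv[:2])<.02)&(abs(d[...,:2]@ax)<.11)&(abs(d[...,2]-.01)<.025)&(V>60)
    p=d[m];a=p[:,:2]@ax*1000;b=p[:,:2]@yv[:2]*1000
    f=(abs(a)>15)&(abs(a)<75)
    print(n,m.sum(),"along",np.percentile(a,[0,1,3,97,99,100]).round(1),"slope across",np.polyfit(a[f],b[f],1).round(3),"slope z",np.polyfit(a[f],p[f,2]*1000,1).round(3),"axis dir",ax.round(2))
E
python3 sp.py
```

```text
[ 0.6228 -0.0486  0.19   -7.    ]
turn [-0.000e+00 -1.000e-03 -1.453e+00] shift [102.3 432.1  -0.6] t 16.25 pos [0.5223 0.384  0.1897] w 0.0253 g 25.0 q [-1.33  0.52  0.88  1.48 -0.41  1.33 -1.99]
scene 290 along [-77.6 -54.1 -46.2  82.2  83.5  84.2] slope across [-0.043  8.957] slope z [6.0000e-03 1.4694e+01] axis dir [ 1. -0.]
top 49 along [58.2 58.3 59.3 84.3 85.8 87. ] slope across [ 0.089 -4.71 ] slope z [-0.147 26.776] axis dir [ 1. -0.]
```

Request:
jog_arm --pt "0 0 -0.07 5 20 0 -1" --pt "0 0 -0.2 14 60 0 -1" --pt "0 0 -0.33 24 100 0 -1" --pt "0 0 -0.46 33 140 0 -1" --pt "0 0 -0.59 43 180 0 -1" --pt "0 0 -0.72 52 220 0 -1" --pt "0 0 -0.85 61 260 0 -1" --pt "0 0 -0.98 71 300 0 -1" --pt "0 0 -1.11 80 340 0 -1" --pt "0 0 -1.24 90 380 0 -1" --pt "0 0 -1.37 98 415 0 -1" --pt "0 0 -1.453 102 432 0 -1"

```text
time: 17.55
ee_pos: [0.6216, -0.0528, 0.1877]
eef_rot: [0.749, 0.663, -0.001, -0.0]
ft_force: [0.2, -0.4, -1.6]
width: 0.0254
grip_force: 25.0
```

Request:
jog_arm --pt "0 0 0 0 0 0 -1" --pt "0 0 0 0 0 0 -1" --pt "0 0 0 0 0 0 -1"

```text
time: 17.85
ee_pos: [0.622, -0.0467, 0.1882]
eef_rot: [0.749, 0.663, -0.0, -0.001]
ft_force: [0.1, 0.4, -1.2]
width: 0.025
grip_force: 25.0
```

```bash
python3 go.py s 0 22 .068 -7; python3 sp.py
```

```text
[ 0.6228 -0.0486  0.068  -7.    ]
turn [-0.001 -0.     0.001] shift [ -1.8   1.1 120.2] t 17.85 pos [ 0.622  -0.0467  0.1882] w 0.025 g 25.0 q [-0.55  0.41  0.73  1.54 -0.28  1.29  0.09]
scene 426 along [-89.1 -87.8 -84.7  78.1  81.6  83. ] slope across [4.000e-03 6.881e+00] slope z [-2.0000e-03  1.5697e+01] axis dir [0.12 0.99]
top 78 along [-89.3 -89.1 -87.8  83.1  84.2  84.2] slope across [-0.     0.836] slope z [-1.0000e-02  1.9216e+01] axis dir [0.12 0.99]
```

Request:
jog_arm --pt "0 0 0 0 1 20 -1" --pt "0 0 0 0 1 50 -1" --pt "0 0 0 0 1 80 -1" --pt "0 0 0 0 1 100 -1" --pt "0 0 0 0 1 110 -1" --pt "0 0 0 0 1 115 -1" --pt "0 0 0 0 1 117 -1" --pt "0 0 0 0 1 118 -1" --pt "0 0 0 0 1 118 -1" --pt "0 0 0 0 1 118 -1"

```text
time: 18.95
ee_pos: [0.6237, -0.0485, 0.0717]
eef_rot: [0.749, 0.663, 0.0, 0.0]
ft_force: [-0.5, -0.4, -1.6]
width: 0.0253
grip_force: 25.0
```

```bash
python3 go.py s 0 20 .0672 -7; python3 - <<'E'
from h import *
c=camera("scene");cv2.imwrite("pics/e.png",cv2.resize(c["image"][170:280,160:330,::-1],(800,518)))
E
```

```text
[ 0.6225 -0.0505  0.0672 -7.    ]
turn [ 0.001 -0.     0.   ] shift [-2.2 -1.   4.5] t 18.95 pos [ 0.6237 -0.0485  0.0717] w 0.0253 g 25.0 q [-0.51  0.53  0.68  1.66 -0.37  1.08  0.15]
```

View pics/e.png

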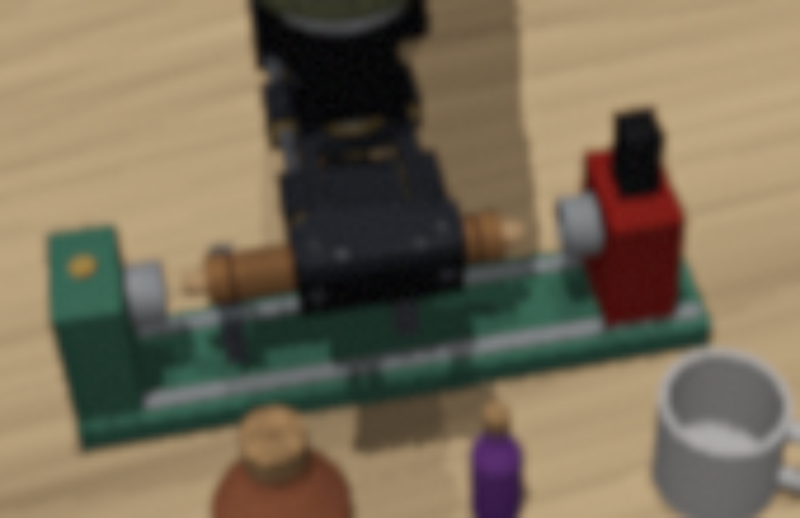

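The crop shows the spindle lined up just above the rests. Its pins, at (190,285) and (515,232), are clear of both cups, at (148,290) and (580,222).

Request:
jog_arm --pt "0 0 0 0 -1 1 -1" --pt "0 0 0 0 -1 2 -1" --pt "0 0 0 0 -1 3 -1" --pt "0 0 0 0 -1 3.5 -1" --pt "0 0 0 0 -1 3.5 -1" --pt "0 0 0 0 -1 3.5 -1"

```text
time: 19.6
ee_pos: [0.6223, -0.0484, 0.0681]
eef_rot: [0.749, 0.663, 0.0, -0.0]
ft_force: [-3.7, 1.3, 5.7]
width: 0.0252
grip_force: 25.0
```

Request:
jog_arm --pt "0 0 0 0 0 0 0" --pt "0 0 0 0 0 0 0.1" --pt "0 0 0 0 0 0 0.1" --pt "0 0 0 0 0 0 0.1" --pt "0 0 0 0 0 -20 0.1" --pt "0 0 0 0 0 -60 0.1" --pt "0 0 0 0 0 -100 0.1" --pt "0 0 0 0 0 -140 0.1" --pt "0 0 0 0 0 -150 0.1" --pt "0 0 0 0 0 -150 0.1"

```text
time: 20.6
ee_pos: [0.6232, -0.0485, 0.2192]
eef_rot: [0.749, 0.663, 0.001, 0.001]
ft_force: [-1.0, -0.7, -0.5]
width: 0.0482
grip_force: 0.0
```

```bash
python3 go.py s 0 165 .22 -97; cat > chk.py <<'E'
from go import *
for n in("scene","top"):
    c=camera(n);w=pts(c);hsv=cv2.cvtColor(c["image"],cv2.COLOR_RGB2HSV);H,S,V=hsv[...,0].astype(int),hsv[...,1],hsv[...,2]
    d=w[...,:2]-O;X=d@xs*1000;Y=d@ys*1000;z=w[...,2]*1000
    m=(abs(X)<20)&(Y>-90)&(Y<130)&(z>60)&(z<95)&(H<22)&(S>70)
    if m.sum()>9:print(n,m.sum(),"Y",np.percentile(Y[m],[0,2,50,98,100]).round(1),"ztop",np.percentile(z[m],[90,97]).round(1),"slopeX",np.polyfit(Y[m],X[m],1).round(3),"slopez",np.polyfit(Y[m],z[m],1).round(3))
    m=((H<6)|(H>174))&(S>150)&(abs(X)<40)&(abs(z-100)<7)&(Y>60)&(Y<210)
    if m.sum()>9:print(" red",np.percentile(Y[m],[3,97]).round(1))
E
python3 chk.py
```

```text
[ 6.402e-01  9.340e-02  2.200e-01 -9.700e+01]
turn [ 0.002 -0.003  1.571] shift [142.9  -0.4  -0.7] t 20.6 pos [ 0.6232 -0.0485  0.2192] w 0.0482 g 0.0 q [-0.56  0.39  0.74  1.5  -0.27  1.35  0.09]
scene 723 Y [-66.6 -60.6  16.6  98.6 104.9] ztop [89.2 90.2] slopeX [-1.000e-03  4.015e+00] slopez [1.0000e-03 8.3911e+01]
 red [145.  178.7]
top 35 Y [-65.8 -65.7 -52.3 102.6 102.8] ztop [90.  91.9] slopeX [ 0.011 -2.198] slopez [-1.5000e-02  8.1974e+01]
 red [146.1 181.3]
```

Request:
jog_arm --pt "0 0 0.14 10 0 0 0.3" --pt "0 0 0.28 25 0 0 0.3" --pt "0 0 0.42 40 0 0 0.3" --pt "0 0 0.56 55 0 0 0.3" --pt "0 0 0.7 70 0 0 0.3" --pt "0 0 0.84 85 0 0 0.3" --pt "0 0 0.98 100 0 0 0.3" --pt "0 0 1.12 115 0 0 0.3" --pt "0 0 1.26 130 0 0 0.3" --pt "0 0 1.4 140 0 0 0.3" --pt "0 0 1.53 143 0 0 0.3" --pt "0 0 1.571 143 0 0 0.3"

```text
time: 21.9
ee_pos: [0.639, 0.0945, 0.2151]
eef_rot: [0.998, -0.063, -0.001, 0.001]
ft_force: [0.2, -0.2, 0.8]
width: 0.0567
grip_force: 0.0
```

Request:
jog_arm --pt "0 0 0 0 0 0 0.3" --pt "0 0 0 0 0 0 0.3" --pt "0 0 0 0 0 0 0.3"

```text
time: 22.2
ee_pos: [0.6395, 0.0934, 0.2169]
eef_rot: [0.998, -0.061, -0.0, 0.0]
ft_force: [0.5, -0.4, -0.2]
width: 0.0569
grip_force: 0.0
```

```bash
python3 go.py s -1 165 .11 -97
```

```text
[ 6.392e-01  9.350e-02  1.100e-01 -9.700e+01]
turn [0.    0.001 0.001] shift [-2.000e-01 -1.000e-01  1.069e+02] t 22.2 pos [0.6395 0.0934 0.2169] w 0.0569 g 0.0 q [-0.91  0.55  1.02  1.45 -0.47  1.4  -1.58]
```

Request:
jog_arm --pt "0 0 0 0 0 20 0.3" --pt "0 0 0 0 0 55 0.3" --pt "0 0 0 0 0 85 0.3" --pt "0 0 0 0 0 100 0.3" --pt "0 0 0 0 0 107 0.3" --pt "0 0 0 0 0 107 0.3" --pt "0 0 0 0 0 107 -1" --pt "0 0 0 0 0 107 -1" --pt "0 0 0 0 0 107 -1" --pt "0 0 0 0 0 107 -1" --pt "0 0 0 0 0 107 -1" --pt "0 0 0 0 0 107 -1" --squeeze 20

```text
time: 23.4
ee_pos: [0.6398, 0.0937, 0.1108]
eef_rot: [0.998, -0.061, 0.0, -0.0]
ft_force: [0.4, 0.7, 2.0]
width: 0.0217
grip_force: 20.0
```

Request:
jog_arm --pt "0 0 0 0 4 0 -1" --pt "0 0 0 0 8 0 -1" --pt "0 0 0 0 12 0 -1" --pt "0 0 0 0 16 0 -1" --pt "0 0 0 0 20 0 -1" --pt "0 0 0 0 24 0 -1" --pt "0 0 0 0 28 0 -1" --pt "0 0 0 0 32 0 -1" --pt "0 0 0 0 36 0 -1" --pt "0 0 0 0 40 0 -1" --pt "0 0 0 0 40 0 -1" --pt "0 0 0 0 40 0 -1"

```text
time: 24.6
ee_pos: [0.6349, 0.053, 0.1107]
eef_rot: [0.998, -0.061, 0.0, 0.0]
ft_force: [-1.1, -0.6, 6.1]
width: 0.022
grip_force: 20.0
```

```bash
python3 go.py s -1 113 .11 -97; python3 chk.py; python3 - <<'E'
from h import *
print(status.read_state()["ft_force"])
c=camera("scene");cv2.imwrite("pics/f.png",cv2.resize(c["image"][170:280,160:330,::-1],(800,518)))
E
```

```text
[ 6.329e-01  4.190e-02  1.100e-01 -9.700e+01]
turn [ 0.001 -0.    -0.001] shift [-0.7 11.3  0.7] t 24.6 pos [0.6349 0.053  0.1107] w 0.022 g 20.0 q [-0.84  0.61  0.96  1.6  -0.53  1.21 -1.47]
scene 717 Y [-75.7 -70.    8.4 103.3 104. ] ztop [89.4 90.3] slopeX [1.000e-03 4.029e+00] slopez [4.0000e-03 8.3971e+01]
 red [103.7 138.2]
top 287 Y [-75.7 -69.9  -7.   77.6  82.9] ztop [89.5 91.3] slopeX [-0.033 -4.06 ] slopez [-1.3000e-02  8.3701e+01]
[-0.32640484 -0.30783463  5.69143508]
```

View pics/f.png

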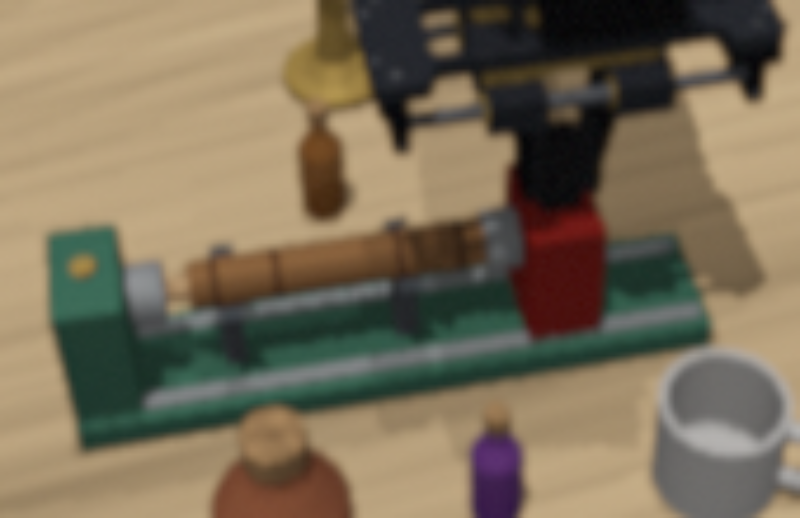

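The crop shows the tail pin seated in its cup at (500,240). The head pin is entering its cup, with about 10 mm still showing at (178,293), and everything is lined up.

Request:
jog_arm --pt "0 0 0 0 2 0 -1" --pt "0 0 0 0 4 0 -1" --pt "0 0 0 0 6 0 -1" --pt "0 0 0 0 8 0 -1" --pt "0 0 0 0 9 0 -1" --pt "0 0 0 0 10 0 -1" --pt "0 0 0 0 10 0 -1" --pt "0 0 0 0 10 0 -1"

```text
time: 25.55
ee_pos: [0.6338, 0.0442, 0.1107]
eef_rot: [0.998, -0.061, 0.0, -0.0]
ft_force: [-0.4, 2.3, 6.1]
width: 0.0221
grip_force: 20.0
```

Request:
jog_arm --pt "0 0 0 0 0.5 0 -1" --pt "0 0 0 0 1 0 -1" --pt "0 0 0 0 1.5 0 -1" --pt "0 0 0 0 1.5 0 -1" --pt "0 0 0 0 1.5 0 -1"

```text
time: 26.05
ee_pos: [0.6337, 0.0429, 0.1107]
eef_rot: [0.998, -0.061, 0.0, -0.0]
ft_force: [0.4, 1.7, 5.0]
width: 0.0219
grip_force: 20.0
```

Request:
jog_arm --pt "0 0 0 0 0.5 0 -1" --pt "0 0 0 0 1 0 -1" --pt "0 0 0 0 1.5 0 -1" --pt "0 0 0 0 2 0 -1" --pt "0 0 0 0 2 0 -1"

```text
time: 26.55
ee_pos: [0.6336, 0.0415, 0.1107]
eef_rot: [0.998, -0.061, 0.0, -0.001]
ft_force: [0.3, 4.8, 5.8]
width: 0.0218
grip_force: 20.0
```

Request:
jog_arm --pt "0 0 0 0 0.5 0 -1" --pt "0 0 0 0 1 0 -1" --pt "0 0 0 0 1 0 -1" --pt "0 0 0 0 1 0 -1"

```text
time: 26.95
ee_pos: [0.6335, 0.0415, 0.1107]
eef_rot: [0.998, -0.06, 0.0, -0.001]
ft_force: [0.1, 7.1, 6.2]
width: 0.022
grip_force: 20.0
```

Request:
jog_arm --pt "0 0 0 0 1 0 -1" --pt "0 0 0 0 2 0 -1" --pt "0 0 0 0 3 0 -1" --pt "0 0 0 0 3 0 -1" --pt "0 0 0 0 3 0 -1"

```text
time: 27.45
ee_pos: [0.6335, 0.0414, 0.1107]
eef_rot: [0.998, -0.059, 0.0, -0.003]
ft_force: [1.5, 14.8, 5.2]
width: 0.0219
grip_force: 20.0
```

```bash
python3 go.py s -1 113 .11 -97; python3 chk.py
```

```text
[ 6.329e-01  4.190e-02  1.100e-01 -9.700e+01]
turn [-0.005 -0.     0.004] shift [-0.7 -0.4  0.7] t 27.45 pos [0.6335 0.0414 0.1107] w 0.0219 g 20.0 q [-0.82  0.61  0.96  1.61 -0.53  1.21 -1.44]
scene 683 Y [-75.4 -72.   -0.7  76.7  92.2] ztop [89.4 90.4] slopeX [-0.008  4.102] slopez [-3.00e-03  8.43e+01]
 red [ 91.9 126.7]
top 285 Y [-75.5 -74.5 -17.1  66.6  69.9] ztop [90.2 92. ] slopeX [-0.038 -4.351] slopez [-2.0000e-02  8.3414e+01]
```

Request:
jog_arm --pt "0 0 0 0 -2 0 0" --pt "0 0 0 0 -3 0 0.3" --pt "0 0 0 0 -3 0 0.3" --pt "0 0 0 0 -3 0 0.3" --pt "0 0 0 0 -3 -10 0.3" --pt "0 0 0 0 -3 -40 0.3" --pt "0 0 0 0 -3 -80 0.3" --pt "0 0 0 0 -3 -125 0.3" --pt "0 0 0 0 -3 -140 0.3" --pt "0 0 0 0 -3 -140 0.3"

```text
time: 28.55
ee_pos: [0.6342, 0.0388, 0.2536]
eef_rot: [0.998, -0.061, 0.002, -0.0]
ft_force: [-0.1, -0.1, -0.6]
width: 0.057
grip_force: 0.0
```

Request:
jog_arm --pt "0 0 0 -40 -40 0 0.3" --pt "0 0 0 -80 -80 0 0.3" --pt "0 0 0 -110 -120 0 0.3" --pt "0 0 0 -110 -160 0 0.3" --pt "0 0 0 -110 -200 0 0.3" --pt "0 0 0 -110 -230 0 0.3" --pt "0 0 0 -110 -240 0 0.3" --pt "0 0 0 -110 -240 0 0.3"

```text
time: 29.35
ee_pos: [0.5527, 0.2919, 0.2492]
eef_rot: [0.998, -0.06, -0.001, 0.001]
ft_force: [0.3, 0.1, -0.1]
width: 0.0562
grip_force: 0.0
```

```bash
python3 chk.py; python3 - <<'E'
from h import *
print(status.read_state()["time"])
c=camera("scene");cv2.imwrite("pics/g.png",cv2.resize(c["image"][130:300,50:350,::-1],(800,453),interpolation=cv2.INTER_CUBIC))
E
```

```text
scene 670 Y [-75.4 -72.1  -2.2  70.9  92.2] ztop [89.5 90.2] slopeX [-4.000e-03  4.235e+00] slopez [-4.0000e-03  8.4282e+01]
 red [ 92.4 126.2]
top 362 Y [-75.9 -74.    2.   92.3 128.2] ztop [90.2 92.5] slopeX [-0.    -2.984] slopez [9.0000e-03 8.4662e+01]
 red [ 92.8 130.1]
29.45
```

View pics/g.png

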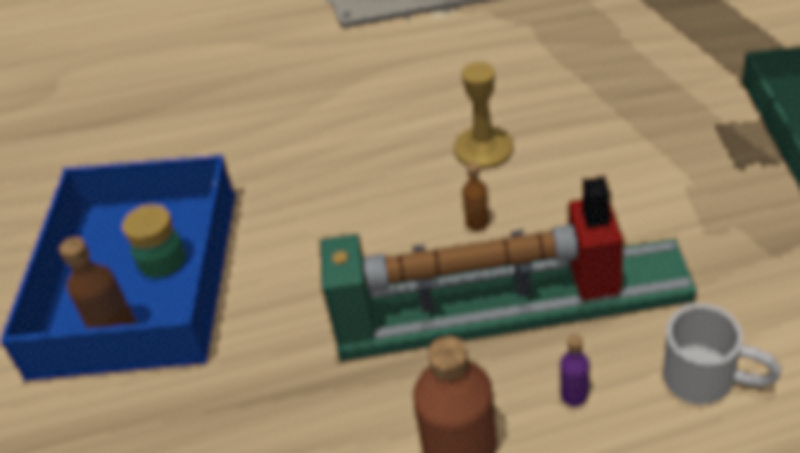

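The spindle sits between both cups, at (378,272) and (565,243), with no gap at either end. The bottle stands upright in the crate at (98,290), and nothing else has moved.

```bash
python3 -c "from bench import order;print(order.close_job())"
```

```text
the job is handed in; nothing more can be done
None
```

I handed the job in at about 29 s of the 72 s limit. In the last camera check the bottle stood upright in the blue crate, the spindle was home in both cups with no gap, and the jar, candlestick, flagon and mug had not moved; no verdict was returned.

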